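# Slide the middle-sized diamond hone back into its wooden case

### The arm

A 7-joint arm with a two-finger parallel gripper is mounted at the origin on the work surface. World frame = base frame: x ahead of the robot, y to its left, z up, the work surface at z = 0. Lengths are in m, angles in rad, forces in N, time in s.
With the tool pointing down it reaches from about 0.425 to 0.975 m from the base axis. Payload 16.7 kg.
Tool frame: the origin (TCP) lies between the finger pads; the fingertips stand 22 mm ahead of it and the grasp point (between the pads) lies 3 mm ahead of it (manip.tips_ahead is the y of the fingertips in the tool frame, in m); y points along the fingers, z is the direction in which the jaws open and shut, and the axes are right-handed (so a half turn about y gives the same grasp; the last joint's range is limited). The gripper opens to 85 mm and grips with 20 to 120 N. Pads are 22 mm wide; open, the fingers measure 114 mm over their backs; the gripper's body (76 mm by 85 mm) begins 54 mm behind the grasp point. The pads swing forward as they close: fully open they stand 13 mm farther back than shut.
Start: joints at [-1.256, 0.426, 0.074, 1.606, -0.034, 1.111, -0.067], TCP at [0.303, 0.603, 0.253] pointing down, gripper open.
Joint ranges: [-2.85, 2.85], [-0.5, 2.14], [-1.23, 1.37], [0.21, 2.46], [-1.02, 4.16], [0.16, 2.05], [-2.73, 2.73]. Speed limits (rad/s): [1.89, 1.89, 2.39, 2.39, 3.01, 3.01, 3.01].

### API

Orientations are given as a unit quaternion [x, y, z, w].
In Python, from station import readout, viewer, manip gives the robot as it stands.
- The arm moves only by the shell command python3 -m inch 'ROWS' [FORCE]. ROWS is JSON, a list of rows, each an object of numbers: "rx", "ry", "rz": the turn, a rotation vector about the tool's x, y, z in rad; "x", "y", "z": the shift along the tool's x, y, z in cm; "gripper": the closure in counts, from 0 (fully open) to 255 (shut). A call has exactly 10 rows; each row shifts and turns the commanded pose from where the row before left it, along the tool's axes as they then stand; what a row does not reach is not made up. A row lasts 1/8 s, in which the tool goes at most 62.5 mm and 10.7 degrees, less where a joint would pass 70% of its speed; a pose out of reach is approached as far as the arm can. A call is refused whole if a number of a shift passes 6.25 or a number of a turn 0.188, either way. A call with a gripper value outside its range is refused whole. The fingers move at their own pace and stop on an object; FORCE is the grip in N (left out, the last holds). Time passes only in rows, so rows that do not move let the fingers close, or fill a call up. It gives the time, the measured TCP pose, the force and the opening at its end, in the units of the state.
- readout.sense(): the state, without advancing time (a new reading comes with each control period).
- viewer.read_camera(name): name is "scene" or "top" or "wrist"; returns a dict with "pixels" (480x640x3 uint8, red, green, blue), "vfov" (degrees; the focal length in pixels is half the picture's height over the tangent of half this angle, whatever the lens; pixels are square), "cx", "cy" (the principal point, pixels), "world_from_camera" (4x4, takes a point from camera to world coordinates); the wrist camera has in their place "hand_eye" (4x4, takes a point from camera to tool coordinates, whose origin is the TCP and whose axes are the tool frame's). Camera axes: x right, y down, z forward; pixel columns grow to the right and rows downward; lengths in m; the calibration is good to about 2 mm. A picture is of the moment at which its call begins: read the wrist's pose just before it. There is no depth.
- manip.finish_job(): hands the job in, once; it reports no verdict.
The state is a dict: "t": time; "qpos": joint angles; "joint_velocities": joint speeds; "effort": joint torques, N m; "tcp_pos": TCP position; "tool_rot": TCP orientation; "force": force on the tool from outside, world axes, zero at the start; "wrist_torque": the same for the moment, N m; "grip_width": opening from 0.0 (shut) to 1.0 (fully open).
Only numpy, scipy, OpenCV 4.12 (cv2) and the standard library are available. Lean on these libraries where they do the work, as an engineer would, in place of code of your own. Each camera call takes 0.05 s, during which the arm holds its last target.

### The job

The sharpening is done: put the middle-sized of the three flat diamond hones away by sliding it lengthwise, steel face up, into the open mouth of the plywood case, fully home against the case's back wall. Let go of it there, and leave the other two hones where they lie.

Things in the scene. Friction and masses are not known exactly. Their poses are not given: they have to be found in the camera images.
- hone_mid: the middle-sized diamond hone, loose: a flat bar 150 x 50 x 22 mm (x, y, z), lower 14 mm black rubber, upper 8 mm steel, 0.35 kg, lying flat on the bench, steel up, length roughly pointing away from the robot. Origin: centre of the underside; x along the length (ends alike), y across, z up. Fully home, 80 mm of it still stands out of the case: grip it across its width, about 40 mm from the centre.
- case: plywood sleeve fixed to the bench, 85 deep x 80 wide x 46 mm high, mouth towards the robot. Origin: under the mouth's middle, at bench level; x into the case, z up. Inside: 60 mm wide, z 6 (floor) to 40 mm, back wall at x = 70 mm. Flared cheeks reach out to x = -16 mm; a floor tongue 40 mm wide, 6 mm thick, to x = -80 mm carries the hone. Hone fully home: its origin at x -5, y 0, z 6 mm.
- hone_slim: the smallest hone, same make: 110 x 28 x 22 mm, 0.15 kg, loose, lying flat on the bench beside the middle-sized one (the two change places). Origin: centre of the underside; x along the length, z up. Leave it alone.
- hone_wide: the largest hone, same make: 200 x 75 x 22 mm, 0.9 kg, loose, lying flat and crosswise farther from the robot. Origin: centre of the underside; x along the length, z up. Leave it alone.
There are look-alikes about, which are no part of the job. There is more than one size of the case; the one meant has the size given above.

How it is judged:
At the end, for the whole second after the job is handed in: the middle-sized hone lies released and at rest on the case's floor (underside within 8 mm of it), steel up and level within 7 degrees, lined up with the case within 10 degrees and within 12 mm of its centre line, its inner end within 12 mm of the back wall (x of hone_mid in the frame of case between -0.017 and 0.003 m and y of hone_mid in the frame of case between -0.012 and 0.012 m and z of hone_mid in the frame of case below 0.014 m and angle between hone_mid's own z axis and vertical below 0.12 rad and angle between the x axis of hone_mid and the x axis of case, either way round below 0.175 rad and linear speed of hone_mid below 0.02 m/s); the robot touches nothing.
It fails at once if the smallest or the largest hone is moved more than 30 mm from where it lay (distance of any of hone_slim, hone_wide from where it was at the start of the episode above 0.03 m).
It also fails if it takes over 42 s, if anything falls off the work surface, if the arm or the gripper's body presses on something with over 40 N, if the wrist force passes 120 N, or if a joint passes its speed limit or range.

## Working session

There is one attempt and no reset: what is moved stays moved. The work goes in short steps, Python scripts to look and compute and a shell command to move; the robot and the scene stay as the last step left them, time stands still between calls to the robot, and variables do not carry over. Pictures are saved under pics/ and viewed, and the job is handed in when it is done.

```bash
ls; mkdir -p pics; python3 - <<'E'
from station import readout, viewer, manip
import cv2,numpy as np
s=readout.sense();print(s)
for n in("scene","top","wrist"):
    c=viewer.read_camera(n);cv2.imwrite(f"pics/{n}0.png",c["pixels"][:,:,::-1])
    print(n,{k:np.round(v,4).tolist() for k,v in c.items() if k!="pixels"})
    np.savez(f"{n}0.npz",**c)
E
```

```text
pics
{'t': 0.0, 'qpos': array([-1.25548592,  0.42673626,  0.07383264,  1.6065953 , -0.03411155,
        1.11082145, -0.06708032]), 'joint_velocities': array([ 1.27393178e-03, -4.88450967e-04, -3.32399064e-04,  9.82057054e-05,
       -4.41933345e-04,  5.09283387e-04, -9.38112450e-04]), 'effort': array([-5.40623969e-04, -9.49853325e+01,  3.76108333e+00, -4.63509822e+01,
        1.93131098e-02,  1.01765088e-02, -5.76331149e-05]), 'tcp_pos': array([0.30241105, 0.60304087, 0.25261237]), 'tool_rot': array([ 0.68854961, -0.16293873,  0.16278117, -0.68764286]), 'force': array([-0.009248  , -0.38390919, -0.04281099]), 'wrist_torque': array([0.04255285, 0.00861789, 0.03964083]), 'grip_width': 1.0021345730752933}
scene {'vfov': 47.6446, 'cx': 326.9272, 'cy': 249.0413, 'world_from_camera': [[0.6586, 0.5617, -0.5007, 0.9656], [0.7524, -0.4828, 0.4481, -0.3685], [0.0099, -0.6719, -0.7406, 0.6599], [0.0, 0.0, 0.0, 1.0]]}
top {'vfov': 45.3179, 'cx': 319.1757, 'cy': 234.6004, 'world_from_camera': [[0.0157, -0.9727, 0.2316, 0.3578], [-0.9999, -0.0151, 0.0046, -0.0226], [-0.001, -0.2316, -0.9728, 0.9405], [0.0, 0.0, 0.0, 1.0]]}
wrist {'vfov': 70.1719, 'cx': 318.9692, 'cy': 236.3566, 'hand_eye': [[-0.0007, 0.9573, 0.2891, -0.0747], [0.0011, -0.2891, 0.9573, -0.1208], [1.0, 0.0009, -0.0008, 0.0005], [0.0, 0.0, 0.0, 1.0]]}
```

View pics/top0.png

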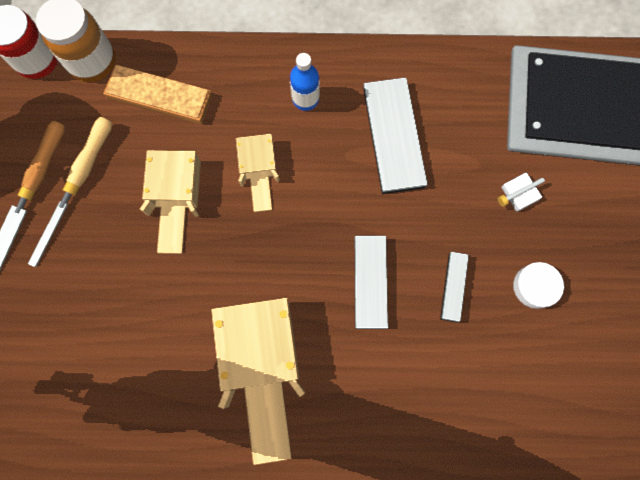

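View pics/scene0.png

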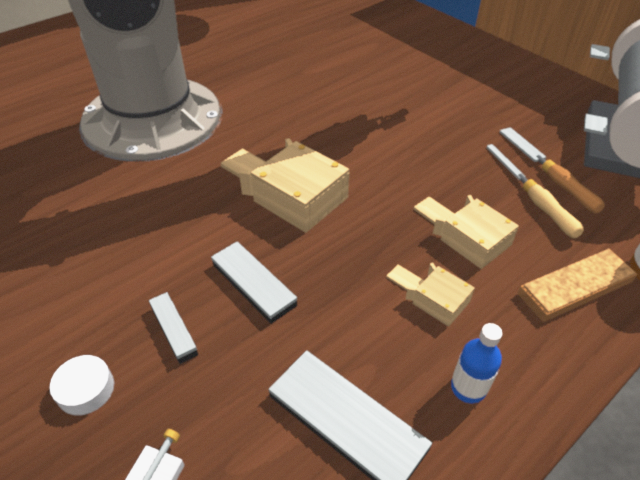

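View pics/wrist0.png

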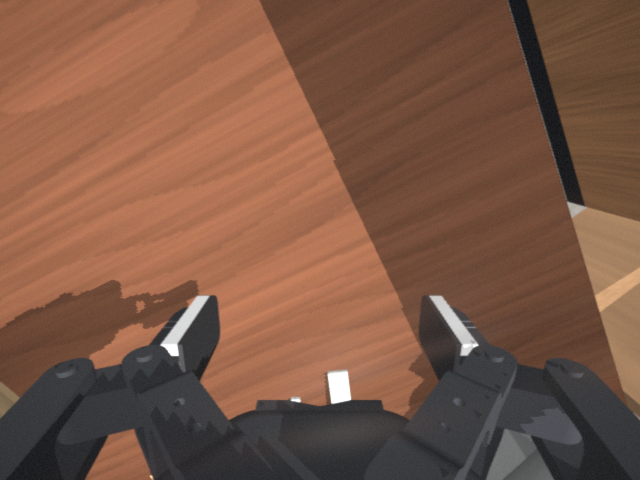

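The top view shows three hones: (371,282), (455,287) and (396,135). It also shows three cases: (170,178), (255,155) and a big one at (255,345). I'll measure their sizes and poses.

```bash
cat > h.py <<'E'
import numpy as np,cv2
def f(c): return 240/np.tan(np.radians(float(c["vfov"]))/2)
def cast(c,uv,z,W=None):
    W=c["world_from_camera"] if W is None else W
    uv=np.atleast_2d(uv).astype(float)
    d=np.c_[(uv[:,0]-c["cx"])/f(c),(uv[:,1]-c["cy"])/f(c),np.ones(len(uv))]@W[:3,:3].T
    o=W[:3,3]; return o+d*((z-o[2])/d[:,2])[:,None]
def rect(c,mask,z,amin=200,W=None):
    out=[]
    for k in cv2.findContours(mask.astype(np.uint8),cv2.RETR_EXTERNAL,cv2.CHAIN_APPROX_NONE)[0]:
        if cv2.contourArea(k)<amin: continue
        p=cast(c,k[:,0],z,W)
        (cx,cy),(a,b),th=cv2.minAreaRect((p[:,:2]*1000).astype(np.float32))
        if a<b: a,b,th=b,a,th+90
        out.append((k[:,0].mean(0).round(),round(cx,1),round(cy,1),round(a,1),round(b,1),round((th+90)%180-90,1)))
    return out
E
python3 - <<'E'
from h import *
for n in("top","scene"):
    c=np.load(n+"0.npz"); hsv=cv2.cvtColor(c["pixels"],cv2.COLOR_RGB2HSV)
    H,S,V=cv2.split(hsv)
    print(n,"hones z=.022")
    for r in rect(c,(S<40)&(V>150),.022):print(r)
    print("wood")
    m=((H>15)&(H<32)&(S>50)&(V>90)).astype(np.uint8)
    if n=="top":
        for k in cv2.findContours(m,cv2.RETR_EXTERNAL,cv2.CHAIN_APPROX_NONE)[0]:
            if cv2.contourArea(k)>400: print(cv2.boundingRect(k),len(k), cast(c,k[:,0].mean(0),.046))
    cv2.imwrite(f"pics/m_{n}.png",m*255)
c=np.load("top0.npz")
cv2.imwrite("pics/crop0.png",cv2.resize(c["pixels"][130:270,120:320,::-1],None,fx=4,fy=4,interpolation=cv2.INTER_CUBIC))
c=np.load("scene0.npz")
cv2.imwrite("pics/crop1.png",cv2.resize(c["pixels"][180:280,400:540,::-1],None,fx=5,fy=5,interpolation=cv2.INTER_CUBIC))
E
```

```text
top hones z=.022
(array([539., 285.]), 499.4, -372.0, 81.3, 72.2, -79.8)
(array([455., 286.]), 495.5, -237.9, 110.0, 28.9, -9.4)
(array([370., 282.]), 501.4, -102.0, 148.2, 50.8, 0.6)
(array([  9., 233.]), 567.5, 496.8, 99.5, 26.8, -17.1)
(array([ 47., 232.]), 571.2, 429.6, 112.7, 13.8, -19.8)
(array([524., 190.]), 660.6, -362.7, 71.8, 50.7, -61.2)
(array([303.,  97.]), 821.4, 16.0, 48.3, 31.7, 75.0)
(array([395., 134.]), 758.1, -144.2, 200.6, 76.1, 9.1)
(array([74., 66.]), 877.8, 418.9, 73.9, 31.2, 46.1)
(array([563., 101.]), 819.8, -458.7, 222.5, 196.0, 84.1)
(array([309.,  17.]), 970.4, -12.9, 1161.1, 89.4, -89.1)
wood
(211, 298, 94, 167) 524 [[0.34621234 0.06896394 0.046     ]]
(140, 150, 61, 104) 320 [[0.62607392 0.22379872 0.046     ]]
(236, 134, 43, 78) 233 [[0.67611054 0.08441654 0.046     ]]
(62, 116, 50, 80) 173 [[0.69896771 0.36811441 0.046     ]]
(106, 67, 101, 50) 270 [[0.82144673 0.27002092 0.046     ]]
scene hones z=.022
(array([156., 464.]), 653.3, -350.9, 63.4, 48.0, 49.0)
(array([472., 382.]), 837.6, 9.9, 55.0, 41.0, 40.3)
(array([ 82., 382.]), 498.5, -372.9, 80.0, 74.0, 59.8)
(array([353., 419.]), 759.5, -146.3, 200.4, 75.5, 9.2)
(array([492., 332.]), 801.4, 89.2, 29.1, 26.2, -53.4)
(array([172., 324.]), 496.3, -240.1, 110.8, 28.4, -9.3)
(array([254., 278.]), 502.1, -104.5, 151.1, 50.7, 0.7)
(array([523., 144.]), 571.5, 487.2, 105.7, 26.7, -14.9)
(array([595., 122.]), 629.3, 658.0, 55.8, 42.5, -61.8)
(array([180., 124.]), 80.9, 34.2, 262.8, 121.6, -58.8)
wood
```

View pics/crop0.png

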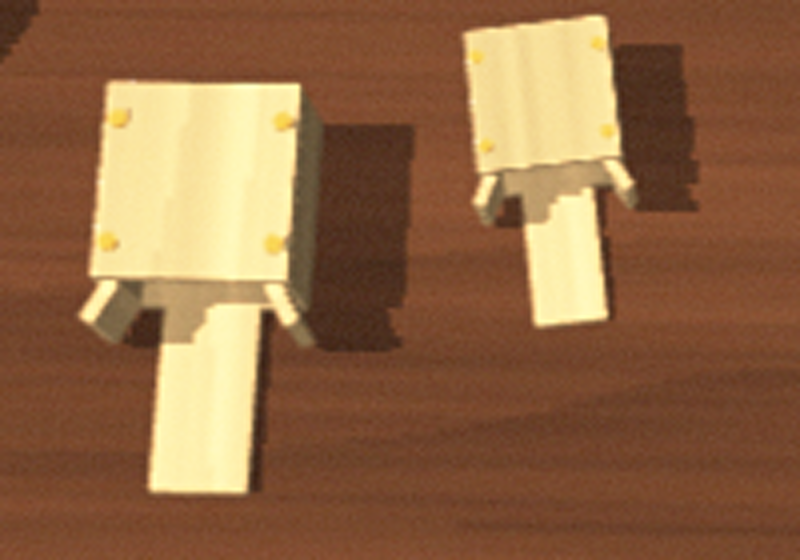

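View pics/crop1.png

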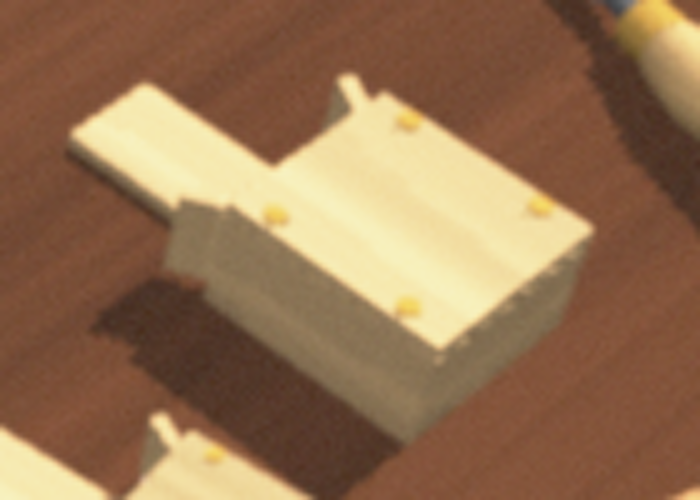

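The crops show the case at (170,178), with a flat roof, flared cheeks and its tongue pointing toward the robot. I'll take the case pose from the roof corners and the tongue's end corners in both views.

```bash
python3 - <<'E'
from h import *
T=np.load("top0.npz");S=np.load("scene0.npz")
g=lambda p,k,o:(np.array(p)+.5)/k-.5+np.array(o)
for c,k,o,r,t in((T,4,(120,130),[(90,276),(290,280),(300,84),(107,82)],[(149,492),(248,493)]),
                 (S,5,(400,180),[(385,93),(228,206),(440,349),(595,230)],[(145,83),(72,133)])):
    R=cast(c,g(r,k,o),.046)[:,:2]; t=cast(c,g(t,k,o),.006)[:,:2]
    mouth=(R[0]+R[1])/2;back=(R[2]+R[3])/2;te=t.mean(0)
    print(R.round(4).tolist()); print("w",np.linalg.norm(R[0]-R[1]),np.linalg.norm(R[2]-R[3]),"d",np.linalg.norm(mouth-back),"mouth",mouth,"tongue",te,np.linalg.norm(te-mouth),np.linalg.norm(t[0]-t[1]))
    for a,b in((back,te),(back,mouth),(mouth,te)):
        d=a-b;print(np.degrees(np.arctan2(d[1],d[0])))
from station import readout
from scipy.spatial.transform import Rotation as Ro
s=readout.sense();print(s["tcp_pos"],Ro.from_quat(s["tool_rot"]).as_matrix().round(3))
E
```

```text
[[0.6263, 0.2701], [0.6258, 0.1888], [0.7105, 0.1903], [0.7102, 0.2704]]
w 0.08133212143721713 0.08006513250285838 d 0.08431308870902532 mouth [0.62606659 0.22942798] tongue [0.54540506 0.23001505] 0.08066365938204643 0.04109795700234625
0.10592166390732845
0.6062145553979407
-0.4170063666762532
[[0.6274, 0.2684], [0.6282, 0.1872], [0.7113, 0.1888], [0.7118, 0.268]]
w 0.0812540503920469 0.07912505797639723 d 0.08378892548559155 mouth [0.62779606 0.22779991] tongue [0.54634157 0.2292079 ] 0.08146665767998523 0.0390938836901359
-0.2838904447898834
0.4029301910825627
-0.9902903931785225
[0.30242577 0.60313065 0.25276547] [[ 0.894 -0.     0.448]
 [-0.448 -0.001  0.894]
 [ 0.    -1.    -0.001]]
```

Candidates for the hone in the top view:
- Slim at (455,286): 110x29 mm.
- **Middle at (370,282): 149x51 mm (chosen).**
- Wide at (395,134): 200x76 mm.

Candidates for the case:
- Big at (255,345).
- **80 mm wide at (170,178) (chosen).**
- Small at (255,155).

The case mouth is about (0.627, 0.2286) with yaw 0. The hone is about (0.502, -0.103) with yaw 0.6°. I'll start the reach at height.

```bash
python3 -m inch '[{"ry":-0.15},{"ry":-0.15},{"ry":-0.15},{"z":-5,"x":1},{"z":-5,"x":1},{"z":-5,"x":1},{"z":-5,"x":1},{"z":-5,"x":1},{"z":-5,"x":1},{"z":-5,"x":1}]' 60; python3 -c "
from station import *;print(manip.tips_ahead)"
```

```text
0.022schema error: expected keys rx, ry, rz, x, y, z, gripper
```

```bash
python3 -m inch '[{"rx":0,"ry":-0.15,"rz":0,"x":0,"y":0,"z":0,"gripper":0},{"rx":0,"ry":-0.15,"rz":0,"x":0,"y":0,"z":0,"gripper":0},{"rx":0,"ry":-0.15,"rz":0,"x":0,"y":0,"z":0,"gripper":0},{"rx":0,"ry":0,"rz":0,"x":1,"y":0,"z":-5,"gripper":0},{"rx":0,"ry":0,"rz":0,"x":1,"y":0,"z":-5,"gripper":0},{"rx":0,"ry":0,"rz":0,"x":1,"y":0,"z":-5,"gripper":0},{"rx":0,"ry":0,"rz":0,"x":1,"y":0,"z":-5,"gripper":0},{"rx":0,"ry":0,"rz":0,"x":1,"y":0,"z":-5,"gripper":0},{"rx":0,"ry":0,"rz":0,"x":1,"y":0,"z":-5,"gripper":0},{"rx":0,"ry":0,"rz":0,"x":1,"y":0,"z":-5,"gripper":0}]' 60
```

```text
t: 1.4
tcp_pos: [0.3674, 0.2506, 0.2533]
tool_rot: [-0.707, 0.005, -0.005, 0.707]
force: [1.1, 0.1, 0.6]
grip_width: 0.998
```

```bash
python3 -m inch '[{"rx":0,"ry":-0.024,"rz":0,"x":1.2,"y":0,"z":-4.4,"gripper":0},{"rx":0,"ry":0,"rz":0,"x":1.2,"y":0,"z":-4.4,"gripper":0},{"rx":0,"ry":0,"rz":0,"x":1.2,"y":0,"z":-4.4,"gripper":0},{"rx":0,"ry":0,"rz":0,"x":1.2,"y":0,"z":-4.4,"gripper":0},{"rx":0,"ry":0,"rz":0,"x":1.2,"y":0,"z":-4.4,"gripper":0},{"rx":0,"ry":0,"rz":0,"x":1.2,"y":0,"z":-4.4,"gripper":0},{"rx":0,"ry":0,"rz":0,"x":1.2,"y":2,"z":-4.4,"gripper":0},{"rx":0,"ry":0,"rz":0,"x":1.2,"y":3,"z":-4.4,"gripper":0},{"rx":0,"ry":0,"rz":0,"x":0,"y":3,"z":0,"gripper":0},{"rx":0,"ry":0,"rz":0,"x":0,"y":0,"z":0,"gripper":0}]'; cat > w.py <<'E'
import sys
from h import *
from station import readout,viewer
from scipy.spatial.transform import Rotation as Ro
def snap(name):
    s=readout.sense();c=viewer.read_camera("wrist")
    M=np.eye(4);M[:3,:3]=Ro.from_quat(s["tool_rot"]).as_matrix();M[:3,3]=s["tcp_pos"]
    cv2.imwrite(f"pics/{name}.png",c["pixels"][:,:,::-1])
    W=M@c["hand_eye"]; np.savez(name+".npz",world_from_camera=W,**c)
    print(s["t"],s["tcp_pos"].round(4),s["grip_width"],s["force"].round(1),"yaw",np.degrees(np.arctan2(M[1,0],M[0,0])).round(2),"tilt",M[2,:3].round(3))
    return s,c,W
E
python3 - <<'E'
from w import *
s,c,W=snap("w1")
h=cv2.cvtColor(c["pixels"],cv2.COLOR_RGB2HSV);H,S,V=cv2.split(h)
for r in rect(c,(S<45)&(V>140),.022,800,W):print(r)
E
```

```text
t: 2.65
tcp_pos: [0.4642, -0.0993, 0.1718]
tool_rot: [0.707, 0.001, -0.004, -0.707]
force: [0.3, 0.3, 0.7]
grip_width: 0.998
2.65 [ 0.4642 -0.0993  0.1718] 0.9977262712502913 [0.3 0.3 0.7] yaw 0.47 tilt [-0.004 -1.    -0.001]
(array([ 20., 272.]), 509.4, -348.7, 69.7, 45.5, -14.4)
(array([155., 258.]), 494.8, -237.6, 110.5, 29.7, -9.4)
(array([314., 263.]), 500.7, -102.5, 149.4, 50.2, 0.6)
```

View pics/w1.png

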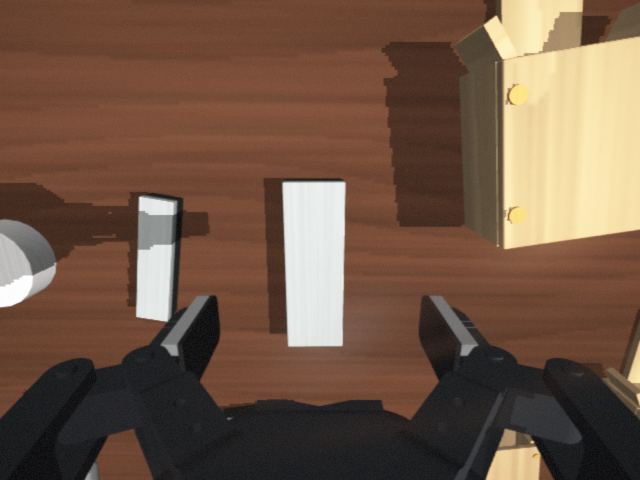

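The wrist view shows the chosen bar at (314,263). It measures 149x50 mm with a steel top and agrees with the overhead view. The slim hone is at (155,258). I'll descend.

```bash
python3 -m inch '[{"rx":0,"ry":0,"rz":0,"x":-0.3,"y":3,"z":-0.3,"gripper":0},{"rx":0,"ry":0,"rz":0,"x":0,"y":3,"z":0,"gripper":0},{"rx":0,"ry":0,"rz":0,"x":0,"y":3,"z":0,"gripper":0},{"rx":0,"ry":0,"rz":0,"x":0,"y":2,"z":0,"gripper":0},{"rx":0,"ry":0,"rz":0,"x":0,"y":2,"z":0,"gripper":0},{"rx":0,"ry":0,"rz":0,"x":0,"y":1.0,"z":0,"gripper":0},{"rx":0,"ry":0,"rz":0,"x":0,"y":0,"z":0,"gripper":0},{"rx":0,"ry":0,"rz":0,"x":0,"y":0,"z":0,"gripper":40},{"rx":0,"ry":0,"rz":0,"x":0,"y":0,"z":0,"gripper":60},{"rx":0,"ry":0,"rz":0,"x":0,"y":0,"z":0,"gripper":60}]'; python3 -c "
from w import *
snap('w2')"
```

```text
t: 3.95
tcp_pos: [0.4628, -0.102, 0.0337]
tool_rot: [-0.707, -0.003, 0.003, 0.707]
force: [0.9, -0.3, 0.6]
grip_width: 0.765
3.95 [ 0.4628 -0.102   0.0337] 0.7646936991539058 [ 0.9 -0.3  0.6] yaw 0.53 tilt [ 0.001 -1.     0.   ]
```

View pics/w2.png

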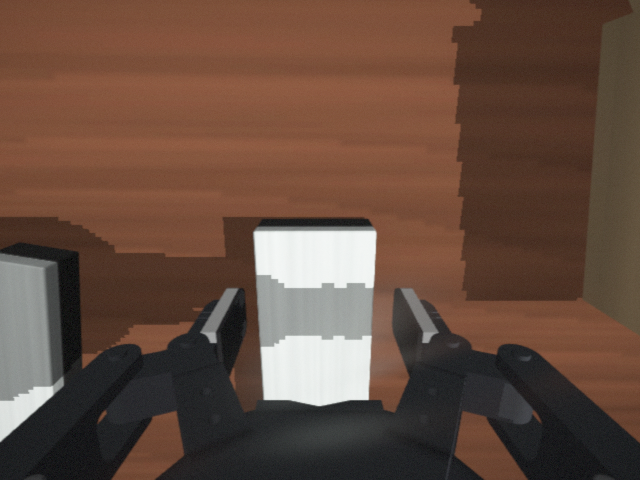

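The bar at (315,320) sits centred between the pads at (225,330) and (415,330). I'll go 5 mm lower and close.

```bash
python3 -m inch '[{"rx":0,"ry":0,"rz":0,"x":0,"y":0.3,"z":0,"gripper":60},{"rx":0,"ry":0,"rz":0,"x":0,"y":0.2,"z":0,"gripper":60},{"rx":0,"ry":0,"rz":0,"x":0,"y":0,"z":0,"gripper":100},{"rx":0,"ry":0,"rz":0,"x":0,"y":0,"z":0,"gripper":150},{"rx":0,"ry":0,"rz":0,"x":0,"y":0,"z":0,"gripper":150},{"rx":0,"ry":0,"rz":0,"x":0,"y":0,"z":0,"gripper":200},{"rx":0,"ry":0,"rz":0,"x":0,"y":0,"z":0,"gripper":200},{"rx":0,"ry":0,"rz":0,"x":0,"y":0,"z":0,"gripper":200},{"rx":0,"ry":0,"rz":0,"x":0,"y":0,"z":0,"gripper":200},{"rx":0,"ry":0,"rz":0,"x":0,"y":0,"z":0,"gripper":200}]' 80
```

```text
t: 5.25
tcp_pos: [0.4624, -0.1024, 0.0286]
tool_rot: [0.707, 0.003, -0.003, -0.707]
force: [-3.7, -1.9, 12.4]
grip_width: 0.563
```

```bash
python3 -m inch '[{"rx":0,"ry":0,"rz":0,"x":0,"y":-0.5,"z":0,"gripper":200},{"rx":0,"ry":0,"rz":0,"x":0,"y":-2.5,"z":0,"gripper":200},{"rx":0,"ry":0,"rz":0,"x":0,"y":-4,"z":0,"gripper":200},{"rx":0,"ry":0,"rz":0,"x":0,"y":-4,"z":0,"gripper":200},{"rx":0,"ry":0,"rz":0,"x":0,"y":-3,"z":0,"gripper":200},{"rx":0,"ry":0,"rz":0,"x":0,"y":-1,"z":1,"gripper":200},{"rx":0,"ry":0,"rz":0,"x":0,"y":0,"z":2,"gripper":200},{"rx":0,"ry":0,"rz":0,"x":0,"y":0,"z":3,"gripper":200},{"rx":0,"ry":0,"rz":0,"x":0,"y":0,"z":3,"gripper":200},{"rx":0,"ry":0,"rz":0,"x":0,"y":0,"z":3,"gripper":200}]'
python3 -m inch '[{"rx":0,"ry":0,"rz":0,"x":0,"y":0,"z":3,"gripper":200},{"rx":0,"ry":0,"rz":0,"x":0,"y":0,"z":3,"gripper":200},{"rx":0,"ry":0,"rz":0,"x":0,"y":0,"z":3,"gripper":200},{"rx":0,"ry":0,"rz":0,"x":0,"y":0,"z":3,"gripper":200},{"rx":0,"ry":0,"rz":0,"x":0,"y":0,"z":3,"gripper":200},{"rx":0,"ry":0,"rz":0,"x":0.5,"y":0,"z":3,"gripper":200},{"rx":0,"ry":0,"rz":0,"x":0.5,"y":0,"z":2,"gripper":200},{"rx":0,"ry":0,"rz":0,"x":0.5,"y":0,"z":1,"gripper":200},{"rx":0,"ry":0,"rz":0,"x":0,"y":0,"z":0,"gripper":200},{"rx":0,"ry":0,"rz":0,"x":0,"y":0,"z":0,"gripper":200}]'
python3 - <<'E'
from w import *
s,c,W=snap("w3")
for n in("scene","top"):
    c=viewer.read_camera(n);cv2.imwrite(f"pics/{n}3.png",c["pixels"][:,:,::-1]);np.savez(n+"3.npz",**c)
E
```

```text
t: 6.5
tcp_pos: [0.4609, 0.0188, 0.1783]
tool_rot: [0.707, 0.003, -0.003, -0.707]
force: [-0.3, 0.3, -4.6]
grip_width: 0.557
t: 7.75
tcp_pos: [0.4745, 0.2269, 0.1782]
tool_rot: [0.707, 0.003, -0.003, -0.707]
force: [-0.3, 0.4, -5.1]
grip_width: 0.561
7.75 [0.4745 0.2269 0.1782] 0.5613943824599199 [-0.3  0.4 -5.1] yaw 0.45 tilt [-0.    -1.    -0.001]
```

View pics/scene3.png

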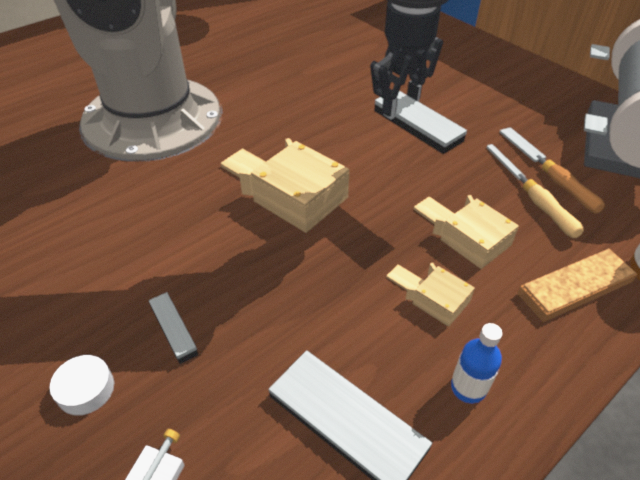

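View pics/w3.png

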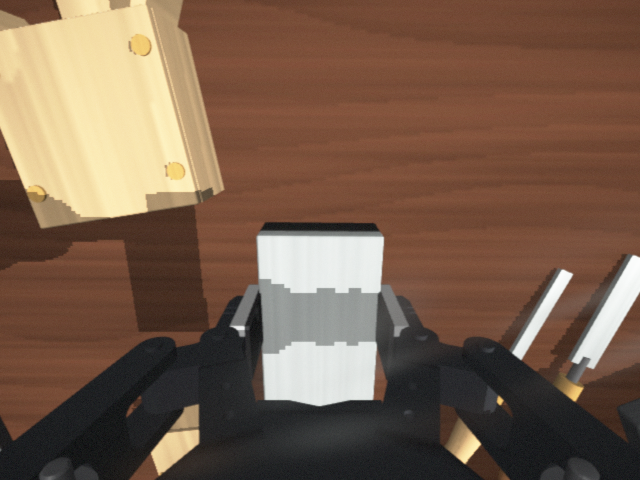

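The hone is held, at (420,118) in the scene view and (320,310) in the wrist view. Next I'll check its droop, yaw and offset in the hand by triangulating its far corners from the scene and top views.

```bash
python3 - <<'E'
import cv2
import numpy as np
a=np.load("scene3.npz")["pixels"];b=np.load("top3.npz")["pixels"]
A=cv2.resize(a[80:160,365:480,::-1],None,fx=5,fy=5,interpolation=cv2.INTER_CUBIC)
cv2.imwrite("pics/c3a.png",A);cv2.imwrite("pics/c3b.png",b[:,:,::-1])
E
```

```text
(no output)
```

View pics/c3a.png

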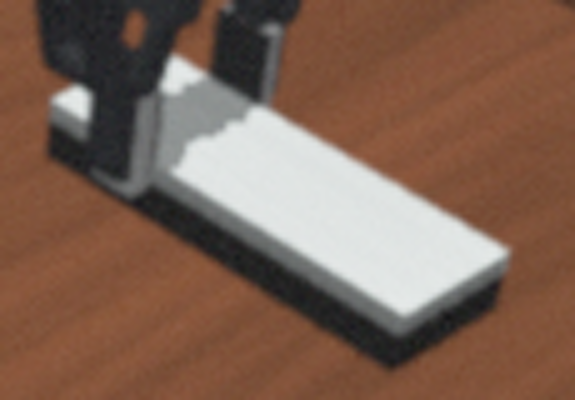

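View pics/c3b.png

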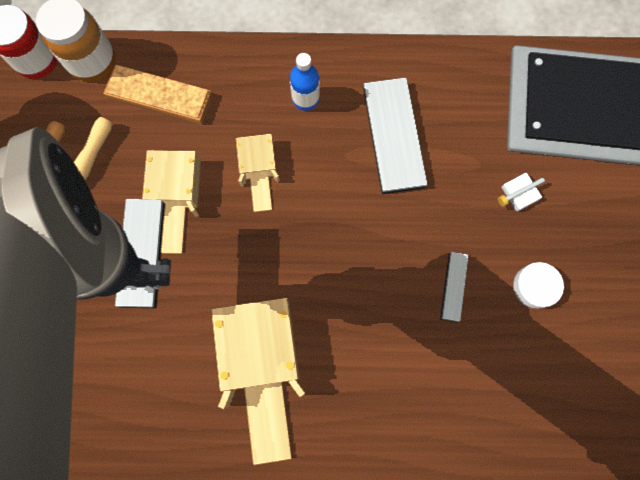

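```bash
python3 - <<'E'
from h import *
S=np.load("scene3.npz");T=np.load("top3.npz")
g=lambda p:(np.array(p)+.5)/5-.5+np.array((365,80))
def P(c):
    K=np.array([[f(c),0,c["cx"]],[0,f(c),c["cy"]],[0,0,1]]);return K@np.linalg.inv(c["world_from_camera"])[:3]
for n,a,b in(("far-low-y",g((400,318)),(162.5,200)),("far-high-y",g((508,252)),(124.5,200))):
    X=cv2.triangulatePoints(P(S),P(T),np.array(a,float).reshape(2,1),np.array(b,float).reshape(2,1));print(n,(X[:3]/X[3]).T.round(4))
# in scene: plane casts for top corners: expected top z
for z in(.166,.1716,.176):
    R=cast(S,[g((400,318)),g((508,252)),g((175,55)),g((50,105))],z)[:,:2]
    e=R[1]-R[2];print(z,R.round(4).tolist(),"len",np.linalg.norm(e),np.linalg.norm(R[0]-R[3]),"w",np.linalg.norm(R[0]-R[1]),"yaw",np.degrees(np.arctan2(e[1],e[0])))
from scipy.spatial.transform import Rotation
c=np.load("w3.npz");W=c["world_from_camera"]
R=cast(c,[(258,233),(383,233)],.1716,W);print("near",R.round(4))
E
```

```text
far-low-y [[0.5878 0.2012 0.1689]]
far-high-y [[0.5868 0.2543 0.1677]]
0.166 [[0.5856, 0.2045], [0.5853, 0.2554], [0.4418, 0.258], [0.4361, 0.2049]] len 0.1435804681666155 0.14948023511886072 w 0.05099058475594314 yaw -1.015923587339432
0.1716 [[0.5899, 0.198], [0.5896, 0.2484], [0.4477, 0.2509], [0.4421, 0.1984]] len 0.1419523601026042 0.14778522757838589 w 0.05041238506562416 yaw -1.015923587339408
0.176 [[0.5933, 0.1928], [0.593, 0.2428], [0.4524, 0.2453], [0.4468, 0.1933]] len 0.14067313233802392 0.14645343593944143 w 0.049958085308944786 yaw -1.01592358733943
near [[0.4374 0.2037 0.1716]
 [0.437  0.2522 0.1716]]
```

The hone is level to about 1.4° with yaw near 0. Its centre is about 38 mm ahead of the TCP at y ≈ 0.2277. I'll line up and descend to just above the tongue.

```bash
python3 -m inch '[{"rx":0,"ry":0,"rz":0,"x":0.4,"y":1,"z":0.1,"gripper":200},{"rx":0,"ry":0,"rz":0,"x":0.4,"y":2,"z":0,"gripper":200},{"rx":0,"ry":0,"rz":0,"x":0,"y":2.5,"z":0,"gripper":200},{"rx":0,"ry":0,"rz":0,"x":0,"y":2.5,"z":0,"gripper":200},{"rx":0,"ry":0,"rz":0,"x":0,"y":2.5,"z":0,"gripper":200},{"rx":0,"ry":0,"rz":0,"x":0,"y":2,"z":0,"gripper":200},{"rx":0,"ry":0,"rz":0,"x":0,"y":1,"z":0,"gripper":200},{"rx":0,"ry":0,"rz":0,"x":0,"y":0,"z":0,"gripper":200},{"rx":0,"ry":0,"rz":0,"x":0,"y":0,"z":0,"gripper":200},{"rx":0,"ry":0,"rz":0,"x":0,"y":0,"z":0,"gripper":200}]'
python3 - <<'E'
from w import *
s,c,W=snap("w4")
for n in("scene","top"):
    c=viewer.read_camera(n);np.savez(n+"4.npz",**c);x=c["pixels"][:,:,::-1]
    x=x[130:290,360:540] if n=="scene" else x[140:320,90:270]
    cv2.imwrite(f"pics/{n}4.png",cv2.resize(x,None,fx=3.3,fy=3.3,interpolation=cv2.INTER_CUBIC))
E
```

```text
t: 9.15
tcp_pos: [0.4829, 0.2294, 0.044]
tool_rot: [-0.707, -0.004, 0.003, 0.707]
force: [-0.5, 0.6, -4.8]
grip_width: 0.561
9.15 [0.4829 0.2294 0.044 ] 0.5613573113996164 [-0.5  0.6 -4.8] yaw 0.52 tilt [ 0.001 -1.     0.001]
```

View pics/scene4.png

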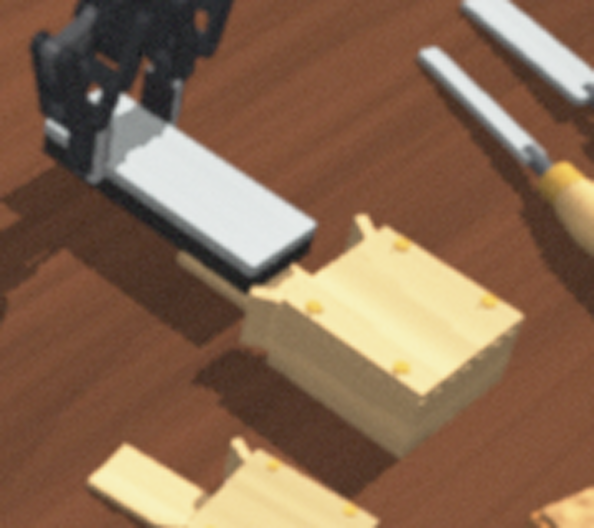

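View pics/top4.png

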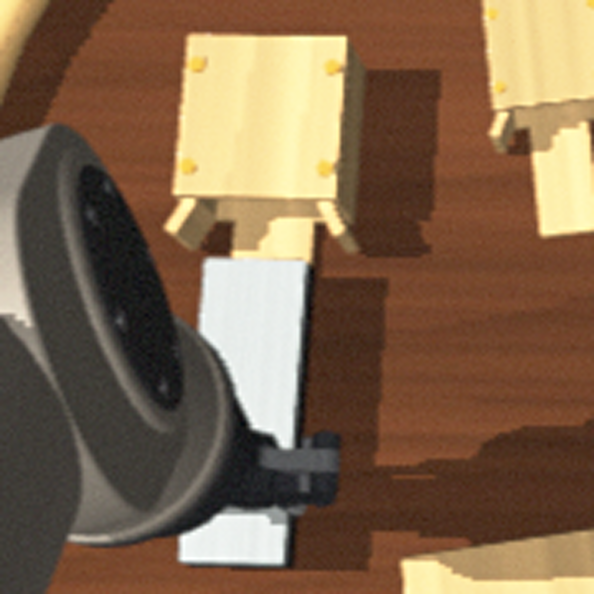

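The hone is in front of the mouth: its far edge is at about (257,259) in the top crop and the case is centred at about (263,120). I'll check the lateral alignment with numbers.

```bash
python3 - <<'E'
from h import *
T=np.load("top4.npz");S=np.load("scene4.npz")
g=lambda p,o:(np.array(p)+.5)/3.3-.5+np.array(o)
o=(90,140)
print(cast(T,[g(p,o) for p in((204,258),(310,260),(291,565),(180,563))],.036).round(4))
print("roof",cast(T,[g(p,o) for p in((187,35),(347,36),(348,200),(174,195))],.046).round(4))
o=(360,130)
print(cast(S,[g(p,o) for p in((255,275),(316,226),(127,97))],.036).round(4))
E
```

```text
[[0.5969 0.2553 0.036 ]
 [0.5967 0.2029 0.036 ]
 [0.4467 0.2014 0.036 ]
 [0.4468 0.2542 0.036 ]]
roof [[0.71   0.2704 0.046 ]
 [0.7107 0.19   0.046 ]
 [0.6249 0.1839 0.046 ]
 [0.6261 0.2697 0.046 ]]
[[0.6018 0.1999 0.036 ]
 [0.5982 0.2515 0.036 ]
 [0.4615 0.2539 0.036 ]]
```

```bash
python3 -m inch '[{"rx":0,"ry":0,"rz":0,"x":0.5,"y":0.4,"z":0.1,"gripper":200},{"rx":0,"ry":0,"rz":0,"x":1,"y":0,"z":0,"gripper":200},{"rx":0,"ry":0,"rz":0,"x":1,"y":0,"z":0,"gripper":200},{"rx":0,"ry":0,"rz":0,"x":1,"y":0,"z":0,"gripper":200},{"rx":0,"ry":0,"rz":0,"x":1,"y":0,"z":0,"gripper":200},{"rx":0,"ry":0,"rz":0,"x":1,"y":0,"z":0,"gripper":200},{"rx":0,"ry":0,"rz":0,"x":1,"y":0,"z":0,"gripper":200},{"rx":0,"ry":0,"rz":0,"x":1,"y":0,"z":0,"gripper":200},{"rx":0,"ry":0,"rz":0,"x":1,"y":0,"z":0,"gripper":200},{"rx":0,"ry":0,"rz":0,"x":0,"y":0,"z":0,"gripper":200}]'
```

```text
t: 10.55
tcp_pos: [0.5682, 0.2307, 0.0393]
tool_rot: [0.707, 0.003, -0.003, -0.707]
force: [0.0, 0.4, -5.0]
grip_width: 0.563
```

```bash
python3 -m inch '[{"rx":0,"ry":0,"rz":0,"x":0.2,"y":0.1,"z":-0.05,"gripper":200},{"rx":0,"ry":0,"rz":0,"x":0.2,"y":0.1,"z":0,"gripper":200},{"rx":0,"ry":0,"rz":0,"x":0.2,"y":0,"z":0,"gripper":200},{"rx":0,"ry":0,"rz":0,"x":0.2,"y":0,"z":0,"gripper":200},{"rx":0,"ry":0,"rz":0,"x":0.2,"y":0,"z":0,"gripper":200},{"rx":0,"ry":0,"rz":0,"x":0.15,"y":0,"z":0,"gripper":200},{"rx":0,"ry":0,"rz":0,"x":0.1,"y":0,"z":0,"gripper":200},{"rx":0,"ry":0,"rz":0,"x":0,"y":0,"z":0,"gripper":200},{"rx":0,"ry":0,"rz":0,"x":0,"y":0,"z":0,"gripper":200},{"rx":0,"ry":0,"rz":0,"x":0,"y":0,"z":0,"gripper":200}]'
```

```text
t: 11.8
tcp_pos: [0.58, 0.2305, 0.0373]
tool_rot: [0.707, 0.003, -0.003, -0.707]
force: [-0.2, 0.8, -4.1]
grip_width: 0.565
```

```bash
python3 -m inch '[{"rx":0,"ry":0,"rz":0,"x":0.1,"y":0,"z":0,"gripper":200},{"rx":0,"ry":0,"rz":0,"x":0.1,"y":0,"z":0,"gripper":200},{"rx":0,"ry":0,"rz":0,"x":0.1,"y":0,"z":0,"gripper":200},{"rx":0,"ry":0,"rz":0,"x":0,"y":0,"z":0,"gripper":200},{"rx":0,"ry":0,"rz":0,"x":0,"y":0,"z":0,"gripper":200},{"rx":0,"ry":0,"rz":0,"x":0,"y":0,"z":0,"gripper":200},{"rx":0,"ry":0,"rz":0,"x":0,"y":0,"z":0,"gripper":200},{"rx":0,"ry":0,"rz":0,"x":0,"y":0,"z":0,"gripper":200},{"rx":0,"ry":0,"rz":0,"x":0,"y":0,"z":0,"gripper":200},{"rx":0,"ry":0,"rz":0,"x":0,"y":0,"z":0,"gripper":200}]'
```

```text
t: 13.05
tcp_pos: [0.5816, 0.2306, 0.0368]
tool_rot: [0.707, 0.002, -0.004, -0.707]
force: [-7.1, 0.4, -3.7]
grip_width: 0.561
```

```bash
python3 - <<'E'
from w import *
s,c,W=snap("w5")
for n in("scene","top"):
    c=viewer.read_camera(n);np.savez(n+"5.npz",**c);x=c["pixels"][:,:,::-1]
    x=x[130:290,360:540] if n=="scene" else x[140:320,90:270]
    cv2.imwrite(f"pics/{n}5.png",cv2.resize(x,None,fx=3.3,fy=3.3,interpolation=cv2.INTER_CUBIC))
E
```

```text
13.05 [0.5816 0.2306 0.0368] 0.561138497047043 [-7.1  0.4 -3.7] yaw 0.54 tilt [-0.003 -1.    -0.   ]
```

View pics/top5.png

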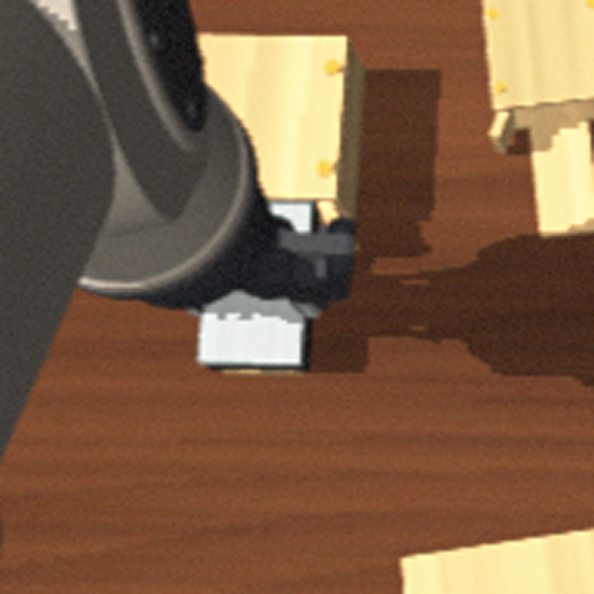

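View pics/scene5.png

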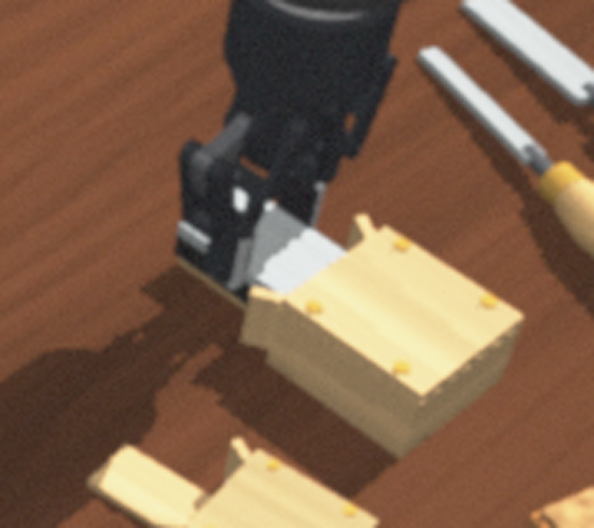

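View pics/w5.png

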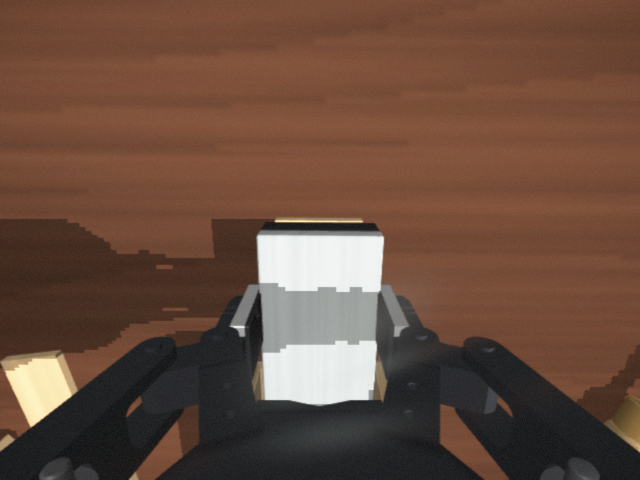

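The wrist reads -7 N along x, so the hone is against the back wall. The tongue end just shows past the hone's near end at (318,220) in the wrist view. I'll lower 2 mm onto the floor, ease the push and open.

```bash
python3 -m inch '[{"rx":0,"ry":0,"rz":0,"x":-0.05,"y":0.1,"z":0,"gripper":200},{"rx":0,"ry":0,"rz":0,"x":0,"y":0.1,"z":0,"gripper":200},{"rx":0,"ry":0,"rz":0,"x":0,"y":0,"z":0,"gripper":200},{"rx":0,"ry":0,"rz":0,"x":0,"y":0,"z":0,"gripper":130},{"rx":0,"ry":0,"rz":0,"x":0,"y":0,"z":0,"gripper":110},{"rx":0,"ry":0,"rz":0,"x":0,"y":0,"z":0,"gripper":90},{"rx":0,"ry":0,"rz":0,"x":0,"y":0,"z":0,"gripper":60},{"rx":0,"ry":0,"rz":0,"x":0,"y":0,"z":0,"gripper":60},{"rx":0,"ry":0,"rz":0,"x":0,"y":0,"z":0,"gripper":60},{"rx":0,"ry":0,"rz":0,"x":0,"y":0,"z":0,"gripper":60}]' 20
python3 -c "
from w import *
snap('w6')"
```

```text
t: 14.45
tcp_pos: [0.5825, 0.2305, 0.0353]
tool_rot: [-0.707, -0.003, 0.003, 0.707]
force: [0.4, 0.3, -0.7]
grip_width: 0.764
14.45 [0.5825 0.2305 0.0353] 0.7637997819157645 [ 0.4  0.3 -0.7] yaw 0.53 tilt [ 0. -1.  0.]
```

View pics/w6.png

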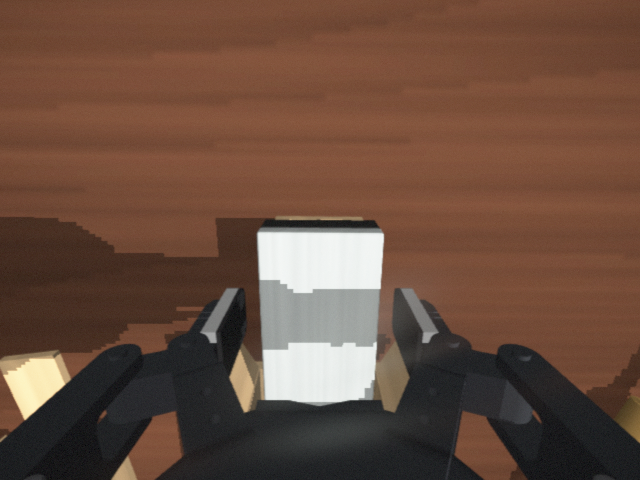

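The fingers are open and clear of the hone on both sides, with gaps at (250,320) and (390,320). I'll lift straight up and back away.

```bash
python3 -m inch '[{"rx":0,"ry":0,"rz":0,"x":0,"y":-1,"z":0,"gripper":60},{"rx":0,"ry":0,"rz":0,"x":0,"y":-2.5,"z":0,"gripper":60},{"rx":0,"ry":0,"rz":0,"x":0,"y":-4,"z":0,"gripper":60},{"rx":0,"ry":0,"rz":0,"x":0,"y":-4,"z":0,"gripper":60},{"rx":0,"ry":0,"rz":0,"x":-2,"y":-3,"z":0,"gripper":60},{"rx":0,"ry":0,"rz":0,"x":-3,"y":-1,"z":0,"gripper":60},{"rx":0,"ry":0,"rz":0,"x":-3,"y":0,"z":0,"gripper":60},{"rx":0,"ry":0,"rz":0,"x":-1,"y":0,"z":0,"gripper":60},{"rx":0,"ry":0,"rz":0,"x":0,"y":0,"z":0,"gripper":60},{"rx":0,"ry":0,"rz":0,"x":0,"y":0,"z":0,"gripper":60}]'
python3 - <<'E'
from w import *
s,c,W=snap("w7")
def show(c,W,n):
    H,S,V=cv2.split(cv2.cvtColor(c["pixels"],cv2.COLOR_RGB2HSV))
    for r in rect(c,(S<45)&(V>120),.028,300,W):print(n,r)
show(c,W,"w")
for n in("scene","top"):
    c=viewer.read_camera(n);np.savez(n+"7.npz",**c);show(c,c["world_from_camera"],n);x=c["pixels"][:,:,::-1]
    x=x[130:290,360:540] if n=="scene" else x[140:320,90:270]
    cv2.imwrite(f"pics/{n}7.png",cv2.resize(x,None,fx=3.3,fy=3.3,interpolation=cv2.INTER_CUBIC))
E
```

```text
t: 15.75
tcp_pos: [0.4934, 0.2297, 0.1905]
tool_rot: [0.707, 0.003, -0.003, -0.707]
force: [0.2, 0.2, 0.9]
grip_width: 0.766
15.75 [0.4934 0.2297 0.1905] 0.7662516069680562 [0.2 0.2 0.9] yaw 0.5 tilt [ 0.001 -1.    -0.   ]
w (array([319., 320.]), 589.2, 231.5, 91.4, 50.5, 0.2)
w (array([529., 298.]), 564.0, 422.8, 108.9, 12.8, -18.9)
w (array([599., 297.]), 562.4, 486.5, 129.2, 25.0, -15.3)
scene (array([156., 463.]), 656.3, -351.1, 62.8, 47.6, 49.0)
scene (array([472., 379.]), 832.6, 6.7, 52.8, 51.5, -67.6)
scene (array([ 82., 384.]), 508.2, -375.3, 89.0, 72.9, 5.1)
scene (array([352., 419.]), 761.6, -148.6, 198.9, 75.6, 9.2)
scene (array([490., 334.]), 804.5, 80.2, 39.4, 27.1, -74.2)
scene (array([172., 324.]), 501.1, -242.0, 109.0, 26.8, -9.3)
scene (array([438., 203.]), 581.5, 228.2, 71.7, 52.8, -0.0)
scene (array([524., 145.]), 579.0, 477.5, 114.9, 28.0, -14.6)
scene (array([596., 123.]), 632.6, 648.2, 59.2, 42.4, -60.4)
scene (array([629., 130.]), 670.5, 692.1, 275.0, 54.2, -62.4)
scene (array([145., 125.]), 43.9, -17.4, 269.6, 234.1, 69.7)
scene (array([625.,  47.]), 509.3, 993.1, 320.7, 49.8, -75.3)
scene (array([175.,  47.]), -198.2, 165.7, 415.1, 36.3, -25.7)
scene (array([25., 12.]), -585.9, -22.2, 186.4, 137.6, -19.3)
top (array([539., 285.]), 498.7, -372.7, 74.7, 72.3, -80.2)
top (array([455., 286.]), 494.3, -237.0, 108.5, 27.1, -9.4)
top (array([167., 224.]), 587.8, 231.1, 84.1, 51.0, -0.3)
top (array([524., 190.]), 658.3, -360.4, 71.8, 51.0, -61.0)
top (array([ 19., 161.]), 685.5, 490.2, 231.8, 68.2, 18.2)
top (array([395., 135.]), 755.4, -143.4, 199.7, 76.1, 9.1)
top (array([563., 102.]), 816.4, -454.6, 223.8, 198.6, 84.2)
top (array([30., 58.]), 881.9, 500.1, 81.2, 54.5, -67.9)
top (array([86., 61.]), 880.8, 399.7, 88.6, 61.0, -66.7)
top (array([307.,  17.]), 966.4, -12.3, 1154.8, 88.8, -89.1)
```

View pics/top7.png

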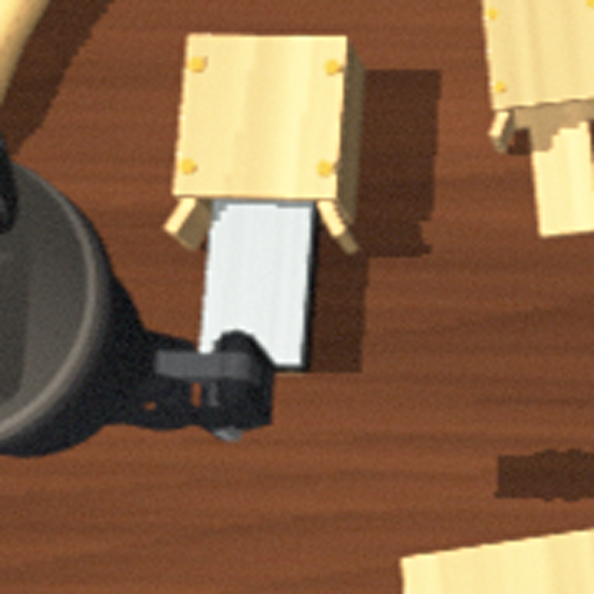

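View pics/scene7.png

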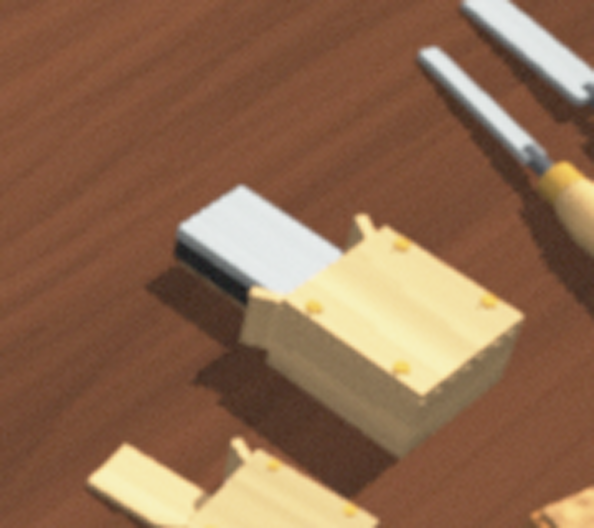

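View pics/w7.png

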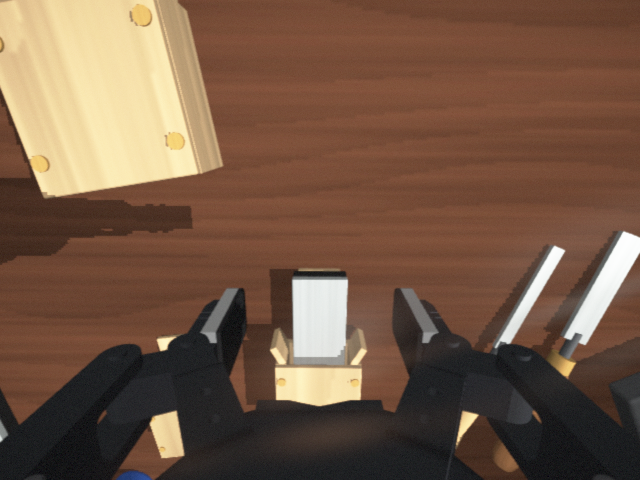

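All three views show the hone seated, flat and aligned, and the other hones are where they were. I'm handing in.

```bash
python3 -c "
from station import manip
print(manip.finish_job())"
```

```text
the job is handed in; nothing more can be done
None
```

I slid the middle-sized hone, steel up, into the 80 mm wide case until it met the back wall. Then I lowered it onto the floor, opened the fingers and drew the arm clear. I handed the job in at about 16 s.

**Seating:** the wrist read about 7 N when the hone met the back wall. After release, its near end measured x = 0.5435–0.546 in the three views, against 0.547 expected for fully home. That is 1–3 mm short, with 12 mm allowed.

**Alignment:** the hone was 1–3 mm off the case's centre line, depending on the view, with 12 mm allowed. Its yaw was about 0°. It looked flat on the tongue, though I did not measure its tilt again after release.

**Other hones:** the smallest and largest measured within a few mm of where they lay, which is within measurement error.

**Disagreement:** the top and scene cameras differed by about 2–3 mm on y. None of my checks failed.

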